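# Lock the vial holder onto the shaker with its hairpin spring clip

## Robot

A 6-joint arm with a two-finger parallel gripper is mounted at the origin on a cart in front of the work surface, level with it; the furniture and walls round the work are solid. World frame = base frame: x ahead of the robot, y to its left, z up, the work surface at z = 0. Lengths are in m, angles in rad, forces in N, time in s.
With the tool pointing down it reaches from about 0.275 to 0.725 m from the base axis. Payload 5.6 kg.
Tool frame: the origin (TCP) lies on the centre line of the jaws, within the pads' length; the fingertips stand 17 mm ahead of it and the grasp point (between the pads) lies 2 mm behind it; x points along the fingers, y is the direction in which the jaws open and shut, and the axes are right-handed (so a half turn about x gives the same grasp; the last joint's range is limited). The gripper opens to 85 mm and grips with 20 to 120 N. Pads are 22 mm wide; open, the fingers measure 114 mm over their backs; the gripper's body (76 mm by 85 mm) begins 54 mm behind the grasp point. The pads swing forward as they close: fully open they stand 13 mm farther back than shut.
Start: joints at [-1.011, 0.255, 0.108, 0, -1.424, -0.285], TCP at [0.149, -0.529, 0.248] pointing down, gripper open.
Joint ranges: [-2.95, 2.95], [-1.21, 1.97], [-1.09, 1.5], [-2.87, 1.71], [-2.94, -0.07], [-3.05, 3.05]. Speed limits (rad/s): [2.57, 2.57, 3.14, 3.14, 3.14, 3.14].

## Interface

Orientations are given as [roll, pitch, yaw] about the fixed x, y, z axes, in that order (R = Rz(yaw) Ry(pitch) Rx(roll)).
In Python, from rig import bot, vision, ticket gives the robot as it stands. The module is installed in compiled form; this text tells all that it offers.
- The arm moves only by the tool move_arm, never from a script. Its argument "plan" is text: rows parted by semicolons, each of 5 numbers parted by spaces: the shift along the tool's x, y, z in mm, then the turn about the tool's x in rad, then the closure, from 0 (fully open) to 1 (shut). A call has 1 to 10 rows; each row is the pose to reach, as a shift and turn from the pose commanded when the call began, along the tool's axes at that moment; what a row does not reach only later rows make up. A row lasts 1/8 s, in which the tool goes at most 62.5 mm and 10.7 degrees, less where a joint would pass 70% of its speed; a pose out of reach is approached as far as the arm can. A call with a gripper value outside its range is refused whole. The fingers move at their own pace and stop on an object; "grip_force" is the grip in N (left out, the last holds). Time passes only in rows, so rows that repeat a pose let the fingers close. It gives the time, the measured TCP pose, the force and the opening at its end, in the units of the state.
- bot.read_state(): the state, without advancing time (a new reading comes with each control period).
- vision.snapshot(name): name is "scene" or "top"; returns the picture (400x640x3 uint8, blue, green, red); there is no depth.
- vision.get_calibration(name): a dict with "fx", "fy", "cx", "cy" (pixels), "distortion" ([k1, k2, p1, p2, k3] as OpenCV has them; the pictures are not rectified), "position" and "orientation" of the camera in the world. Camera axes: x right, y down, z forward; pixel columns grow to the right and rows downward; lengths in m; the calibration is good to about 2 mm. A picture is of the moment at which its call begins. get_calibration takes no time and is no camera call.
- ticket.close_job(): hands the job in, once; it reports no verdict.
The state is a dict: "time_s": time; "joints": joint angles; "joint_velocities": joint speeds; "tau": joint torques, N m; "tool_pos": TCP position; "tcp_rot": TCP orientation; "ft_force": force on the tool from outside, world axes, zero at the start; "wrist_torque": the same for the moment, N m; "width": finger opening in m.
Only numpy, scipy, OpenCV 4.12 (cv2) and the standard library are available. Lean on these libraries where they do the work, as an engineer would, in place of code of your own. Each camera call takes 0.05 s, during which the arm holds its last target. There are 200 camera calls.

## Task

Get the bench shaker ready to run: set the round vial holder gently down over the shaker's stud, then push the red-gripped hairpin spring clip sideways into the groove of the stud, on top of the holder's hub, until its legs snap past the stud and it is fully home. Push steadily and feel for the snap, do not ram the shaker's floating carriage against its stops, and leave the tape roll, beaker and marker where they stand.

Things in the scene. Friction and masses are not known exactly. Their poses are not given: they have to be found in the camera images.
- shaker: The bench shaker: white housing 200x180x48 mm, fixed to the bench; origin under its centre; front with knob and display at -x, z up. Above it floats a square aluminium carriage, 132x132 mm, its top 62 mm above the bench, with an upright steel stud in the middle.
- seat (a point): Centre of the round rubber pad on the shaker's carriage, 64 mm above the bench, on the stud's axis; the pad is 64 mm in diameter and the holder rests on it. Carriage and stud float level on springs of about 0.8 N per mm in any horizontal direction and strike hard stops 20 mm off centre along the shaker's x and y. At rest they are centred.
- stud_groove (a point): Middle of the groove of the stud, on its axis, 107 mm above the bench; moves with the carriage. The groove is 12 mm in diameter and runs from 103 to 111 mm above the bench. Below it the stud is 18 mm in diameter; above it is a head 18 mm in diameter that tapers to 8 mm at its top, 121.5 mm above the bench. Axes as the shaker's.
- holder: Loose round vial holder, 0.2 to 0.33 kg; origin at the centre of its underside, z up. A blue disc 124 mm in diameter, 18 mm thick, with twelve open sockets, and an aluminium hub collar in the middle. A bore of 20.5 mm goes right through hub and disc.
- holder_hub (a point): Middle of the holder's hub collar, on its axis, 30 mm above the holder's underside: the collar is 42 mm in diameter and stands from 18 to 40 mm above the underside. With the holder seated on the shaker the hub's flat top is 104 mm above the bench, 1 mm above the groove's lower edge.
- clip: Loose hairpin spring clip with a red plastic finger grip, 0.04 kg, flat on the bench; origin at its underside below the middle of the grip; x points forward along its two steel wire legs to the open mouth, z up.
- clip_grip (a point): Centre of the clip's upright red grip, 20 mm above the clip's underside. The grip is a fin 18 mm long (x), 12 mm thick (y), 34 mm high; a foot 22 mm wide and 6.5 mm high surrounds its lower end. Take it across its thickness. Axes as the clip's.
- clip_eye (a point): Centre of the clip's eye, 34 mm ahead (+x) of the grip's centre, 2 mm above the clip's underside. The legs are 4 mm thick wire and enclose an eye of about 12.5 mm. Fully home, the red plastic nose behind the eye is against the stud, the eye lies on the stud's axis and the clip flat on the hub. Axes as the clip's.
- clip_throat (a point): Middle of the clip's throat, 6 mm ahead of the eye: here the legs close to 7 mm, then flare to a mouth 19 mm wide 17 mm ahead of the eye. Pushed forward over the groove the legs spread and snap shut behind it. That takes about 7 to 14 N, so the sprung carriage first gives way by some 8 to 17 mm; at the snap the force falls.
- tape: Bystander: roll of beige tape lying flat, 98 mm in diameter, 20 mm high; origin at the centre of its underside.
- beaker: Bystander: small clear beaker, 45 mm in diameter, 52 mm high; origin at the centre of its underside.
- marker: Bystander: white and blue marker pen lying flat, 130 mm long, 14 mm thick; origin under its middle.

How it is judged:
By the outcome, as a careful person would: the job done as asked, in the order asked, and still so for the second after the job is handed in, with the robot touching nothing.
It also fails if it takes over 70 s, if anything falls off the work surface, if the arm or the gripper's body presses on something with over 40 N, if the wrist force passes 120 N, or if a joint passes its speed limit or range.

## Working session

There is one attempt and no reset: what is moved stays moved. The work goes in short steps, Python scripts to look and compute and a tool call to move; the robot and the scene stay as the last step left them, time stands still between calls to the robot, and variables do not carry over. Pictures are saved under pics/ and viewed, about 8 in all and at most 12, crops included, and the job is handed in when it is done.

Besides the shell and the picture viewer there is one more tool, called after "Request:" as name(argument=value, ...) on one line, values as JSON. move_arm: Moves the arm, as the interface text tells. Its arguments: {"type":"object","properties":{"plan":{"type":"string"},"grip_force":{"type":"number"}},"required":["plan"]}

```bash
mkdir -p pics
python3 - <<'E'
from rig import bot,vision
import cv2
s=bot.read_state(); print(s)
for n in("scene","top"):
    cv2.imwrite(f"pics/{n}0.png",vision.snapshot(n)); print(n,vision.get_calibration(n))
E
```

```text
{'time_s': 0.0, 'joints': array([-1.01139345e+00,  2.55722889e-01,  1.06986576e-01, -4.66854719e-04,
       -1.42389138e+00, -2.84564857e-01]), 'joint_velocities': array([-0.00071926,  0.001147  ,  0.000483  ,  0.00057566, -0.00101437,
        0.00094723]), 'tau': array([ 3.25610574e-05, -3.86631954e+01,  2.37940103e+01,  5.36505595e+00,
       -6.17081081e-03, -3.75522222e-05]), 'tool_pos': array([ 0.14917219, -0.52889633,  0.24740257]), 'tcp_rot': array([1.6084019 , 1.56890765, 1.88317116]), 'ft_force': array([-0.31575027, -0.19705469, -0.51921312]), 'wrist_torque': array([ 0.06133021, -0.02200788, -0.00932013]), 'width': 0.08579993396763598}
scene {'fx': 476.0870501862331, 'fy': 476.0870501862331, 'cx': 316.02009974207067, 'cy': 200.76514354055908, 'distortion': array([0.04862386, 0.        , 0.        , 0.        , 0.        ]), 'position': array([-0.65981577, -0.59768758,  0.93504588]), 'orientation': array([-2.12081529,  0.02048936, -1.14087224])}
top {'fx': 489.7135828968201, 'fy': 489.7135828968201, 'cx': 320.4577443510508, 'cy': 200.41780854081713, 'distortion': array([-0.13669793,  0.        ,  0.        ,  0.        ,  0.        ]), 'position': array([ 0.37017194, -0.03039841,  1.37645408]), 'orientation': array([-2.95281047,  0.03002998, -1.59340216])}
```

View pics/scene0.png

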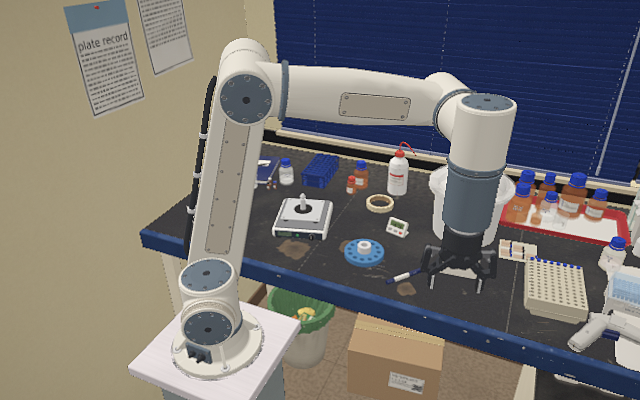

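View pics/top0.png

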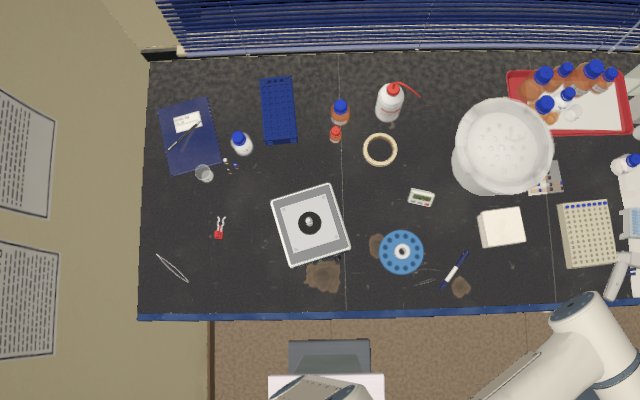

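Both views show the holder (top ≈402,252), the shaker stud (≈310,223), the clip (≈220,228, mouth up) and the beaker (≈204,173). In the scene view the arm hides the clip.

```bash
cat > h.py <<'E'
import numpy as np,cv2
from rig import bot,vision
from scipy.spatial.transform import Rotation as Ro
C={n:vision.get_calibration(n) for n in("scene","top")}
def K(c): return np.array([[c["fx"],0,c["cx"]],[0,c["fy"],c["cy"]],[0,0,1]])
def RM(e): return Ro.from_euler("xyz",e).as_matrix()
def ray(n,p):
    c=C[n]; u=cv2.undistortPoints(np.array([[p]],float),K(c),c["distortion"])[0,0]
    d=RM(c["orientation"])@[u[0],u[1],1]; return c["position"],d/np.linalg.norm(d)
def plane(n,p,z):
    o,d=ray(n,p); return o+d*(z-o[2])/d[2]
def tri(ps,pt):
    (a,d),(b,e)=ray("scene",ps),ray("top",pt)
    s=np.linalg.lstsq(np.c_[d,-e],b-a,rcond=None)[0]
    P,Q=a+s[0]*d,b+s[1]*e; return (P+Q)/2,np.linalg.norm(P-Q)
def proj(n,X):
    c=C[n]; R=RM(c["orientation"]).T
    return cv2.projectPoints(np.atleast_2d(X).astype(float),cv2.Rodrigues(R)[0],-R@c["position"],K(c),c["distortion"])[0][:,0]
def crop(img,x,y,w,h,s): return cv2.resize(img[y:y+h,x:x+w],None,fx=s,fy=s,interpolation=cv2.INTER_CUBIC)
def blob(img,lo,hi,box=None):
    m=cv2.inRange(cv2.cvtColor(img,cv2.COLOR_BGR2HSV),lo,hi)
    if box: x,y,w,h=box; k=np.zeros_like(m);k[y:y+h,x:x+w]=255;m&=k
    cs=cv2.findContours(m,cv2.RETR_EXTERNAL,cv2.CHAIN_APPROX_NONE)[0]
    return max(cs,key=cv2.contourArea)
E
python3 - <<'E'
from h import *
t=cv2.imread("pics/top0.png");s=cv2.imread("pics/scene0.png")
a=np.hstack([crop(t,265,180,100,100,4),crop(t,360,212,80,100,4)[:, :320]])
b=np.hstack([crop(t,195,200,50,50,4),crop(s,265,185,65,50,4),crop(s,335,225,60,50,4)])
b=b[:,:720];a=a[:,:720]
w=min(a.shape[1],b.shape[1]);cv2.imwrite("pics/c1.png",np.vstack([a[:,:w],b[:,:w]]));print(w)
for n,im,box in(("top",t,(370,220,70,70)),("scene",s,(335,230,60,45))):
    e=cv2.fitEllipse(blob(im,(95,120,60),(112,255,255),box));print(n,e)
r=blob(t,(170,120,80),(180,255,255),(200,205,40,50));print(cv2.minAreaRect(r),plane("top",cv2.minAreaRect(r)[0],.02))
print(RM(bot.read_state()["tcp_rot"]).round(3))
E
```

```text
700
top ((400.8061828613281, 251.78004455566406), (42.97899627685547, 43.31362533569336), 56.546905517578125)
scene ((363.93292236328125, 252.39080810546875), (27.280038833618164, 39.38667678833008), 92.52330017089844)Traceback (most recent call last):
  File "<stdin>", line 9, in <module>
  File "h.py", line 24, in blob
    return max(cs,key=cv2.contourArea)
ValueError: max() iterable argument is empty
```

View pics/c1.png

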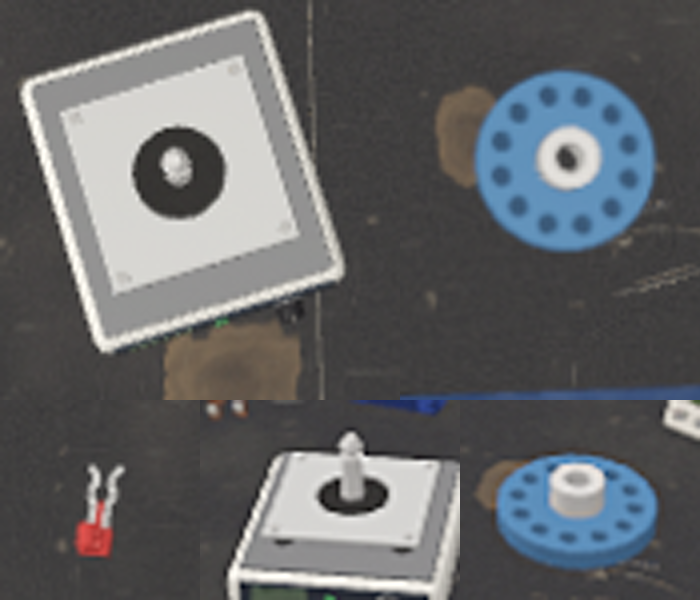

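The crop shows the stud tip at top ≈(308,219) and the dark pad at ≈(310,223). It also shows the hub ring at ≈(402,251) and the red grip at ≈(219,235), with the legs pointing up and slightly right.

Run:
```python
from h import *
t=cv2.imread("pics/top0.png");s=cv2.imread("pics/scene0.png")
E=lambda c:cv2.fitEllipse(cv2.convexHull(c))
ds,dt=E(blob(s,(95,100,50),(115,255,255),(335,230,60,45))),E(blob(t,(95,100,50),(115,255,255),(370,220,70,70)))
hs,ht=E(blob(s,(0,0,165),(180,60,255),(350,236,30,15))),E(blob(t,(0,0,150),(180,60,255),(388,238,28,28)))
ps,pt=E(blob(s,(0,0,0),(180,255,75),(290,200,26,18))),E(blob(t,(0,0,0),(180,255,75),(295,208,30,32)))
for n,a,b,z in(("disc",ds,dt,.018),("hub",hs,ht,.04),("pad",ps,pt,.064)):
    print(n,np.round(a[0]+a[1],1),np.round(b[0]+b[1],1),"tri",tri(a[0],b[0]),"top",plane("top",b[0],z),"sc",plane("scene",a[0],z))
print("tip",tri((302.75,193.5),(308,219)),plane("top",(308,219),.1215))
q=cv2.boxPoints(cv2.minAreaRect(blob(t,(0,0,165),(180,40,255),(278,190,65,70))));Q=np.array([plane("top",p,.062) for p in q]);print(Q.round(4))
r=np.vstack([blob(t,lo,hi,(200,205,40,50)) for lo,hi in (((0,110,80),(8,255,255)),)]);print(cv2.minAreaRect(r),cv2.boundingRect(r))
print(RM(bot.read_state()["tcp_rot"]).round(3)); print(np.array([plane("top",p,.0) for p in((204,173),(380,150),(466,252),(442,286))]).round(3))
```

```text
disc [363.9 252.3  28.7  40.6] [400.8 251.9  44.7  45. ] tri (array([ 0.4809308 , -0.21769202,  0.00832543]), np.float64(0.0037754223048321657)) top [ 0.47933347 -0.21465382  0.018     ] sc [ 0.47016689 -0.22320941  0.018     ]
hub [362.9 245.4   9.6  15.6] [401.7 251.1  15.6  16.4] tri (array([ 0.48002776, -0.21530229,  0.0357467 ]), np.float64(0.0010065229385695592)) top [ 0.47946056 -0.21425718  0.04      ] sc [ 0.47494861 -0.21752429  0.04      ]
pad [302.7 208.5   8.9  16.7] [309.2 222.6  21.8  22.2] tri (array([0.56241605, 0.03405802, 0.06252317]), np.float64(0.002899796065296339)) top [0.56151121 0.0352601  0.064     ] sc [0.5610806 0.031739  0.064    ]
tip (array([0.56380277, 0.03327043, 0.12138582]), np.float64(0.004612114475207446)) [0.56269163 0.0352956  0.1215    ]
[[ 0.6057  0.1183  0.062 ]
 [ 0.6429 -0.0099  0.062 ]
 [ 0.516  -0.0456  0.062 ]
 [ 0.4798  0.0804  0.062 ]]
((218.0, 231.5), (8.0, 13.0), 0.0) (214, 225, 9, 14)
[[-0.001 -0.271  0.962]
 [ 0.002  0.962  0.271]
 [-1.     0.002 -0.   ]]
[[ 0.726  0.346  0.   ]
 [ 0.779 -0.172  0.   ]
 [ 0.474 -0.402  0.   ]
 [ 0.382 -0.328  0.   ]]
```

Request:
move_arm(plan="0 213 403 0 0;0 213 403 0 0;0 213 403 0 0;0 213 403 0 0;0 213 403 0 0;0 213 403 0 0;0 213 403 0 0;50 213 403 0 0;120 213 403 0 0;120 213 403 0 0")

```text
time_s: 1.35
tool_pos: [0.476, -0.2139, 0.124]
tcp_rot: [2.632, 1.56, 2.907]
ft_force: [0.3, 0.4, 0.7]
width: 0.0854
```

Run:
```python
from h import *
t=vision.snapshot("top");s=vision.snapshot("scene")
cv2.imwrite("pics/top1.png",t);cv2.imwrite("pics/scene1.png",s)
p=proj("scene",[[.53,.29,.0],[.48,-.2145,.08]]).astype(int);print(p,bot.read_state()["tool_pos"],bot.read_state()["ft_force"])
x,y=p[0]-[30,35];u,v=p[1]-[40,60]
A=crop(s,x,y,60,60,6);B=crop(s,max(u,0),v,80,90,4);D=crop(t,195,205,50,50,6)
B=B[:360]
cv2.imwrite("pics/c2.png",np.hstack([A,B])); print(x,y,u,v)
cv2.imwrite("pics/c3.png",np.vstack([crop(t,350,190,100,90,4)]))
```

```text
[[235 212]
 [362 233]] [ 0.47937053 -0.21548436  0.12885   ] [ 0.39197194 -0.06153971  0.82576291]
205 177 322 173
```

View pics/c2.png

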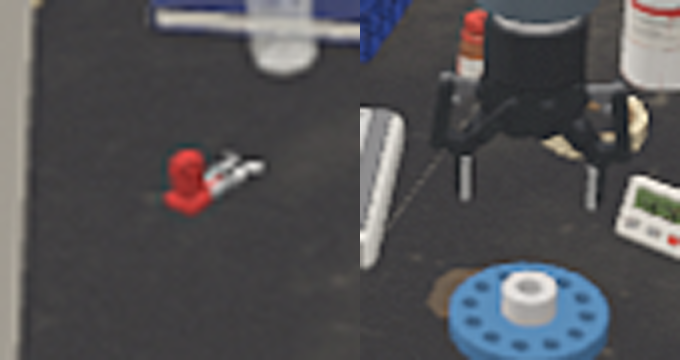

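Request:
move_arm(plan="40 0 0 0 0;80 0 0 0 0;92 0 0 0 0;92 0 0 0 0;92 0 0 0 0.3;92 0 0 0 1;92 0 0 0 1;92 0 0 0 1;92 0 0 0 1;92 0 0 0 1", grip_force=40)

```text
time_s: 2.7
tool_pos: [0.4803, -0.2153, 0.0379]
tcp_rot: [-0.706, 1.568, -0.43]
ft_force: [-0.3, 1.3, 6.7]
width: 0.041
```

Request:
move_arm(plan="-10 0 0 0 1;-30 0 0 0 1;-70 0 0 0 1;-120 0 0 0 1;-140 0 0 0 1;-140 0 0 0 1;-140 0 0 0 1")

```text
time_s: 3.58
tool_pos: [0.4784, -0.2146, 0.1748]
tcp_rot: [2.431, 1.568, 2.705]
ft_force: [0.3, 0.1, -3.6]
width: 0.041
```

Run:
```python
from h import *
t=vision.snapshot("top");s=vision.snapshot("scene")
cv2.imwrite("pics/top2.png",t);cv2.imwrite("pics/scene2.png",s)
S=bot.read_state();print(S["tool_pos"],RM(S["tcp_rot"]).round(3),S["ft_force"],S["wrist_torque"],S["width"])
u,v=proj("scene",[[.48,-.2145,.16]]).astype(int)[0]-[40,50]
cv2.imwrite("pics/c4.png",np.hstack([crop(s,u,v,80,90,4),crop(t,360,190,90,90,4)]));print(u,v)
e=cv2.fitEllipse(cv2.convexHull(blob(s,(95,100,50),(115,255,255),(u,v,80,100))));print(e)
```

```text
[ 0.47840041 -0.21469818  0.17464457] [[-0.003 -0.271  0.963]
 [ 0.001  0.963  0.271]
 [-1.     0.002 -0.003]] [ 0.14211632  0.70038589 -3.50760898] [ 0.02046408 -0.02043506  0.00541849] 0.04071116816793163
323 161
((363.712890625, 216.4329376220703), (27.038360595703125, 43.105224609375), 92.84556579589844)
```

View pics/c4.png

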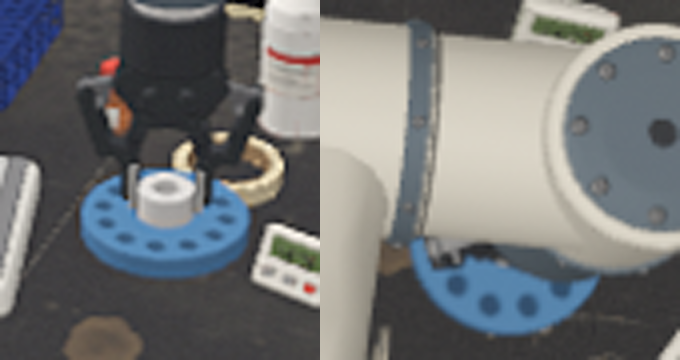

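Request:
move_arm(plan="-15 40 27 0 1;-20 80 54 0 1;-20 130 88 0 1;-20 180 122 0 1;-20 218 148 0 1;-20 218 148 0 1;-12 218 148 0 1;-12 218 148 0 1")

```text
time_s: 4.68
tool_pos: [0.5616, 0.034, 0.1868]
tcp_rot: [3.091, 1.568, -2.919]
ft_force: [-0.0, 0.1, -2.5]
width: 0.0409
```

Run:
```python
from h import *
t=vision.snapshot("top");s=vision.snapshot("scene")
cv2.imwrite("pics/top3.png",t);cv2.imwrite("pics/scene3.png",s)
S=bot.read_state();p=S["tool_pos"];print(p,S["ft_force"],S["width"])
o=cv2.imread("pics/scene0.png")
x,y=260,150
a=crop(s,x,y,80,90,5);b=crop(o,x,y,80,90,5);
cv2.imwrite("pics/c5.png",np.hstack([a,b]))
print(proj("scene",[[*p[:2],p[2]+.002],[.5613,.0354,.1215],[.5613,.0354,.064],[.5613,.0354,p[2]+.002]]))
for im,w in((s,"now"),(cv2.imread("pics/scene2.png"),"lift")):
    box=(250,150,100,90) if w=="now" else (323,161,80,100)
    print(w,cv2.fitEllipse(cv2.convexHull(blob(im,(95,100,50),(112,255,255),box))))
```

```text
[0.56230194 0.03395817 0.18802815] [ 0.32080283 -0.36898919 -1.86280792] 0.0409645380901646
[[300.92376944 175.71494263]
 [301.16526026 193.74551424]
 [301.78433101 208.21553476]
 [300.39437007 175.76952423]]
now ((301.96649169921875, 184.06710815429688), (22.947052001953125, 38.759559631347656), 86.21041107177734)
lift ((363.712890625, 216.4329376220703), (27.038360595703125, 43.105224609375), 92.84556579589844)
```

View pics/c5.png

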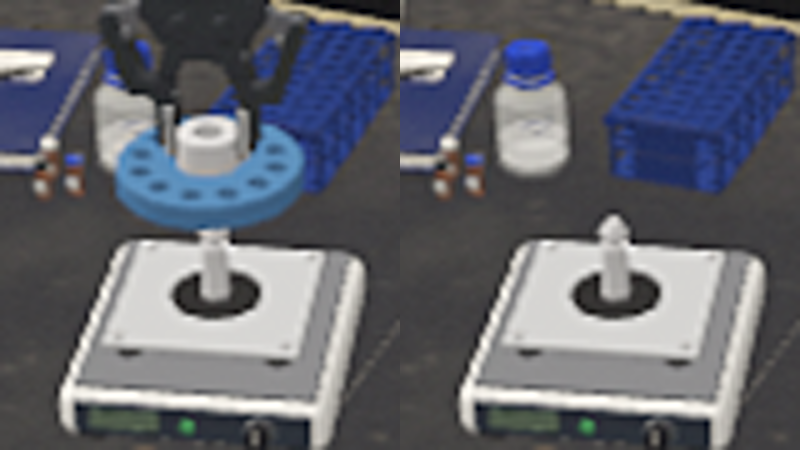

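Request:
move_arm(plan="10 1 0 0 1;20 1 0 0 1;28 1 0 0 1;36 1 0 0 1;44 1 0 0 1;50 1 0 0 1;50 1 0 0 1;50 1 0 0 1")

```text
time_s: 5.78
tool_pos: [0.5625, 0.0359, 0.1385]
tcp_rot: [-0.551, 1.571, -0.276]
ft_force: [0.3, -1.2, -2.8]
width: 0.0411
```

Request:
move_arm(plan="8 -1 0 0 1;16 -1 0 0 1;22 -1 0 0 1;27 -1 0 0 1;31 -1 0 0 1;33 -1 0 0 1;34 -1 0 0 1;35 -1 0 0 1;35 -1 0 0 1")

```text
time_s: 6.9
tool_pos: [0.5627, 0.035, 0.1033]
tcp_rot: [0.335, 1.571, 0.61]
ft_force: [0.3, -1.0, -3.8]
width: 0.0412
```

Request:
move_arm(plan="0.5 0 0 0 1;1 0 0 0 1;1.5 0 0 0 1;1.5 0 0 0 1;1.5 0 0 0 1")

```text
time_s: 7.52
tool_pos: [0.5628, 0.035, 0.1019]
tcp_rot: [-0.318, 1.57, -0.043]
ft_force: [-0.1, -0.2, -0.5]
width: 0.041
```

Request:
move_arm(plan="0 0 0 0 0.8;0 0 0 0 0.4;0 0 0 0 0;0 0 0 0 0;-20 0 0 0 0;-60 0 0 0 0;-100 0 0 0 0;-100 0 0 0 0;-100 0 0 0 0")

```text
time_s: 8.65
tool_pos: [0.5623, 0.0351, 0.2014]
tcp_rot: [2.203, 1.57, 2.478]
ft_force: [-0.2, 0.3, -0.4]
width: 0.0855
```

Run:
```python
from h import *
t=vision.snapshot("top");s=vision.snapshot("scene")
cv2.imwrite("pics/top4.png",t);cv2.imwrite("pics/scene4.png",s)
S=bot.read_state();print(S["tool_pos"],S["ft_force"],S["width"])
cv2.imwrite("pics/c6.png",np.hstack([crop(s,260,170,80,60,5),crop(t,195,200,60,50,6)]))
hs=cv2.fitEllipse(cv2.convexHull(blob(s,(95,100,50),(112,255,255),(270,180,70,60))));print(hs, proj("scene",[.562,.0354,.082]))
# clip red
R=lambda im,box:blob(im,(0,110,70),(8,255,255),box)
for n,im,b in(("top",t,(205,215,30,30)),("scene",s,(222,190,30,30))):
    c=R(im,b);print(n,cv2.boundingRect(c),cv2.minAreaRect(c),c[:,0].mean(0))
print(S["time_s"])
```

```text
[0.56202516 0.03492844 0.20061162] [-0.21677587 -1.20447625 -0.49746609] 0.08536963333281304
((302.50299072265625, 205.59474182128906), (23.3609561920166, 36.273738861083984), 86.56393432617188) [[301.68378448 203.64322264]]Traceback (most recent call last):
  File "<stdin>", line 10, in <module>
  File "<stdin>", line 8, in <lambda>
  File "h.py", line 24, in blob
    return max(cs,key=cv2.contourArea)
ValueError: max() iterable argument is empty
```

View pics/c6.png

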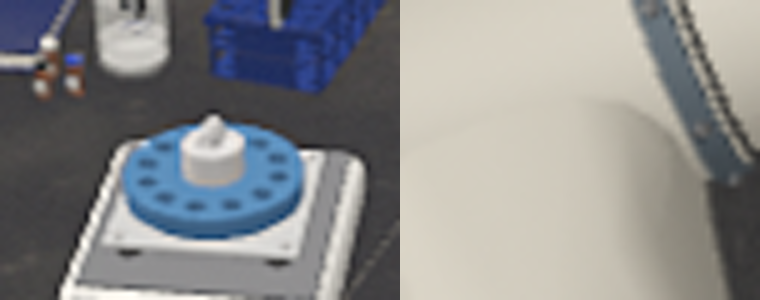

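The holder sits level on the pad, with the stud head showing through the hub (scene ≈302,196). Next I measure the clip from earlier unobstructed frames.

Run:
```python
from h import *
t=cv2.imread("pics/top0.png");s=cv2.imread("pics/scene1.png")
def red(im,b):
    x,y,w,h=b;c=im[y:y+h,x:x+w].astype(int);m=(c[...,2]-c[...,:2].max(2)>35)
    yy,xx=np.nonzero(m);return xx+x,yy+y,m
for n,im,b in(("top",t,(208,212,25,30)),("scene",s,(225,192,30,28))):
    x,y,m=red(im,b);print(n,x.min(),x.max(),y.min(),y.max(),x.mean(),y.mean());print("\n".join("".join(".#"[v] for v in r) for r in m))
# bright legs in top
x0,y0=208,208;g=t[y0:y0+35,x0:x0+30].min(2);yy,xx=np.nonzero(g>95);print(np.c_[xx+x0,yy+y0].tolist())
for z in(0,.02,.034): print(z,plane("top",(218.5,234.2),z),plane("scene",(236,207.5),z))
```

```text
top 214 222 225 238 218.11904761904762 233.38095238095238Traceback (most recent call last):
  File "<stdin>", line 7, in <module>
  File "<stdin>", line 7, in <genexpr>
  File "<stdin>", line 7, in <genexpr>
TypeError: string indices must be integers, not 'numpy.bool'
```

Run:
```python
from h import *
t=cv2.imread("pics/top0.png");s=cv2.imread("pics/scene1.png")
for n,im,b in(("top",t,(208,212,20,30)),("scene",s,(228,196,20,22))):
    x,y,w,h=b;c=im[y:y+h,x:x+w].astype(int);d=c[...,2]-c[...,:2].max(2);print(n,b);print("\n".join("".join("%4d"%v for v in r) for r in d))
x0,y0=208,210;print(t[y0:y0+24,x0:x0+20].min(2))
```

```text
top (208, 212, 20, 30)
   1   2   5   5   2   1   2   3   1   1   2   2   2   1   1   0   0   1   1   1
   1   2   5   3   1   1   2   1   1   1   1   2   1   2   2   1   2   2   2   1
   1   2   2   1   1   2   0   1   1   1   0   1   1   1   1   1   2   2   2   2
   1   1   2   1   1   1   1   1   2   2   0   1   1   1   1   0   1   1   2   2
   1   2   1   1   0   1   1   2   0   1   2   1   2   1   1   1   1   1   3   2
   1   0   1   2   0   1   1   1   1   2   2   1   1   1   2   0   1   0   2   2
   1   0   0   1   1   1   2   1   1   2   2   2   1   1   0   1   1   1   1   2
   1   1   0   1   1   2   1   2   1   1   1   2   1   0   1   1   1   0   1   1
   2   2   1   1   1   1   1   2   2   1   1   1   1   2   2   2   1   1   1   1
   2   3   1   1   2   2   2   2   1   2   1   1   1   0   1   1   2   1   1   1
   1   3   1   1   2   1   2   3   2   2   2   1   2   1   1   1   1   1   2   1
   2   1   1   1   2   2   2   1   3   2   1   1   0   2   2   2   1   3   2   1
   1   1   2   0   2   1   1   2   2   1   1   6  12   2   1   1   1   1   2   1
   1   1   1   1   1   2
[... 4500 characters left out ...]
  70  66
   63  60]
 [ 63  61  63  63  63  65  64  64  65 146 181 117  82 166 175  69  65  65
   65  64]
 [ 64  60  63  62  63  64  65  63  63 156 189 102 101 159 157  62  62  62
   65  66]
 [ 66  62  60  63  64  64  62  63  67 168 198  76 138 183 157  63  63  63
   63  65]
 [ 62  64  63  65  66  65  65  62  90 167 184  75 155 183 118  65  64  63
   64  62]
 [ 62  61  62  65  65  63  63  62 100 155 153  68 152 181 116  66  66  65
   64  62]
 [ 61  61  62  62  64  63  64  71  72  65  59  60 140 169 108  64  64  64
   63  65]
 [ 61  61  62  62  63  64  69  77  74  67  60  63  72  84  70  58  64  65
   63  65]
 [ 60  60  61  62  64  65  69  77  74  66  62  66  53  63  62  57  64  64
   64  65]]
```

Run:
```python
from h import *
m,e,b=[plane("top",p,.002) for p in((221,216.9),(220,222.5),(219.05,229))]
print(m,e,b); d=(m-b)[:2];d/=np.linalg.norm(d);print("yaw",np.degrees(np.arctan2(d[1],d[0])),np.linalg.norm(m-e))
g=e[:2]-.034*d;print("grip",g)
print("proj foot/top",proj("top",[[*g,.003],[*g,.02],[*g,.034]]),proj("scene",[[*g,.0],[*g,.017],[*g,.034]]))
P=tri((236,202.4),(218.1,234.2));print("fin top tri",P, "scene mid",plane("scene",(236,207.3),.017))
```

```text
[0.59363285 0.29198272 0.002     ] [0.57743421 0.29468067 0.002     ] [0.55869088 0.29719893 0.002     ]
yaw -8.4905299696459 0.016421776828370607
grip [0.54380685 0.29970063]
proj foot/top [[218.04196437 234.14242108]
 [216.63077809 233.41780987]
 [215.44315667 232.80779252]] [[235.40459099 210.35316209]
 [234.89562331 206.42005309]
 [234.38085361 202.44642464]]
fin top tri (array([0.53946485, 0.29024953, 0.03896157]), np.float64(0.0014656425069855049)) scene mid [0.54025645 0.29268424 0.017     ]
```

Request:
move_arm(plan="0 60 12 0.15 0.3;0 115 24 0.3 0.3;0 170 36 0.422 0.3;0 225 48 0.422 0.3;0 260 54 0.422 0.3;30 260 54 0.422 0.3;80 260 54 0.422 0.3;120 260 54 0.422 0.3;120 260 54 0.422 0.3;120 260 54 0.422 0.3")

```text
time_s: 10.0
tool_pos: [0.545, 0.3003, 0.0832]
tcp_rot: [0.364, 1.569, 0.217]
ft_force: [-0.4, 0.4, 0.3]
width: 0.0595
```

Run:
```python
from h import *
t=vision.snapshot("top");s=vision.snapshot("scene")
cv2.imwrite("pics/top5.png",t);cv2.imwrite("pics/scene5.png",s)
S=bot.read_state();p=S["tool_pos"];print(p,RM(S["tcp_rot"]).round(3),S["width"],S["ft_force"],S["time_s"])
cv2.imwrite("pics/c7.png",np.hstack([crop(s,205,165,60,60,6),crop(t,180,195,70,60,6)]))
print(proj("scene",[*p]),proj("top",[*p]))
```

```text
[0.54525824 0.30066581 0.08406874] [[ 0.003  0.146  0.989]
 [ 0.002  0.989 -0.146]
 [-1.     0.003  0.003]] 0.059602487981686096 [0.04074867 0.21337472 0.06877909] 10.1
[[232.82545327 190.25886743]] [[210.65425228 229.99584157]]
```

View pics/c7.png

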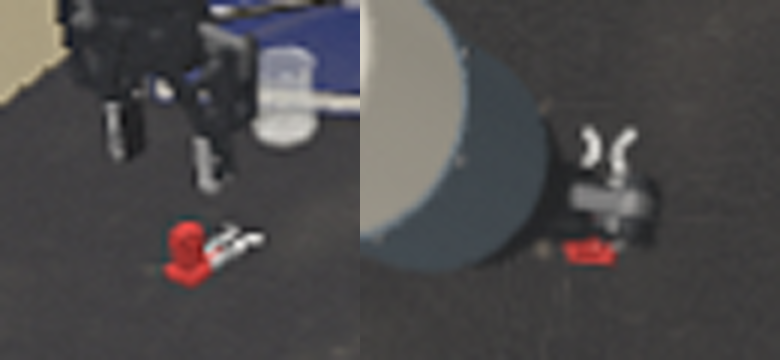

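Request:
move_arm(plan="20 -4 -1 0 0.3;40 -4 -1 0 0.3;52 -4 -1 0 0.3;56 -4 -1 0 0.3;56 -4 -1 0 0.5;56 -4 -1 0 0.7;56 -4 -1 0 1;56 -4 -1 0 1;56 -4 -1 0 1;56 -4 -1 0 1", grip_force=60)

```text
time_s: 11.35
tool_pos: [0.5429, 0.2964, 0.0266]
tcp_rot: [0.707, 1.569, 0.56]
ft_force: [-1.1, 0.3, 6.7]
width: 0.011
```

Request:
move_arm(plan="-10 0 0 0 1;-40 0 0 0 1;-90 0 0 0 1;-140 0 0 0 1;-150 0 0 0 1;-150 0 0 0 1;-150 0 0 0 1")

```text
time_s: 12.22
tool_pos: [0.5416, 0.2955, 0.1739]
tcp_rot: [-2.442, 1.567, -2.589]
ft_force: [1.8, 0.6, -2.1]
width: 0.0104
```

Run:
```python
from h import *
t=vision.snapshot("top");s=vision.snapshot("scene")
cv2.imwrite("pics/top6.png",t);cv2.imwrite("pics/scene6.png",s)
S=bot.read_state();p=S["tool_pos"];R=RM(S["tcp_rot"]);print(p,R.round(3),S["width"],S["ft_force"],S["time_s"])
e=p-R[:,0]*-.0246+R[:,2]*.034; e=p+R[:,0]*.0246+R[:,2]*.034
q=proj("top",[e,e+R[:,2]*.017,e+R[:,2]*.006]);w=proj("scene",[e,e+R[:,2]*.017]);print(q,w)
x,y=q[1].astype(int)-[25,25];u,v=w[1].astype(int)-[35,30];print(x,y,u,v)
cv2.imwrite("pics/c8.png",np.hstack([crop(s,u,v,60,55,7),crop(t,x,y,50,55,7)]))
```

```text
[0.54181224 0.29562409 0.17400249] [[-0.003  0.147  0.989]
 [-0.002  0.989 -0.147]
 [-1.    -0.002 -0.002]] 0.010725616657697312 [ 0.42490251 -0.55613626  0.05218103] 12.325
[[208.38486874 215.03501131]
 [209.4592299  208.57947722]
 [208.76397468 212.75329756]] [[237.86737042 170.91218053]
 [241.03194367 169.00054704]]
184 183 206 139
```

View pics/c8.png

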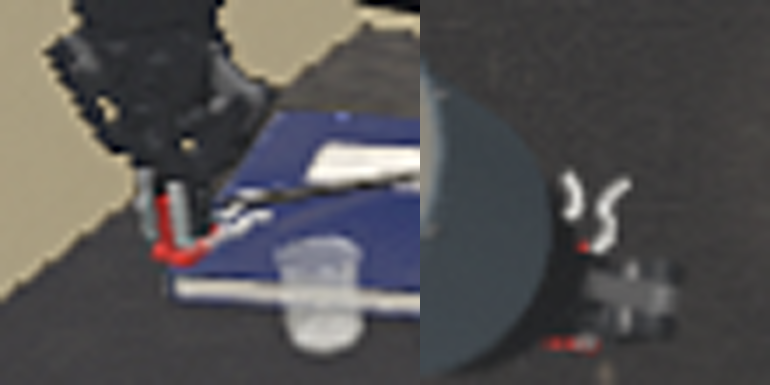

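Request:
move_arm(plan="0 -50 -5 0 1;0 -105 -10 0 1;0 -160 -16 0 1;0 -215 -22 0 1;0 -255 -26 0 1;0 -255 -26 0 1;20 -255 -26 0 1;38 -255 -26 0 1;41 -255 -26 0 1;41 -255 -26 0 1")

```text
time_s: 13.58
tool_pos: [0.4796, 0.048, 0.1348]
tcp_rot: [-1.863, 1.57, -2.01]
ft_force: [1.1, 0.6, -0.7]
width: 0.0109
```

Run:
```python
from h import *
t=vision.snapshot("top");s=vision.snapshot("scene")
cv2.imwrite("pics/top7.png",t);cv2.imwrite("pics/scene7.png",s)
S=bot.read_state();p=S["tool_pos"];R=RM(S["tcp_rot"]);print(p,R.round(3),S["width"],S["ft_force"],S["time_s"])
d=np.array([.5615,.035,p[2]])-p;print("along z,y",d@R[:,2]*1e3,d@R[:,1]*1e3)
cv2.imwrite("pics/c9.png",np.hstack([crop(s,265,160,70,70,6),crop(t,285,185,60,70,6)]))
```

```text
[0.47991288 0.04799607 0.13541551] [[ 0.001  0.146  0.989]
 [ 0.     0.989 -0.146]
 [-1.     0.     0.001]] 0.011012302520679305 [0.82818845 0.76307459 0.09670807] 13.675
along z,y 82.61043415119575 -0.9295446944871718
```

View pics/c9.png

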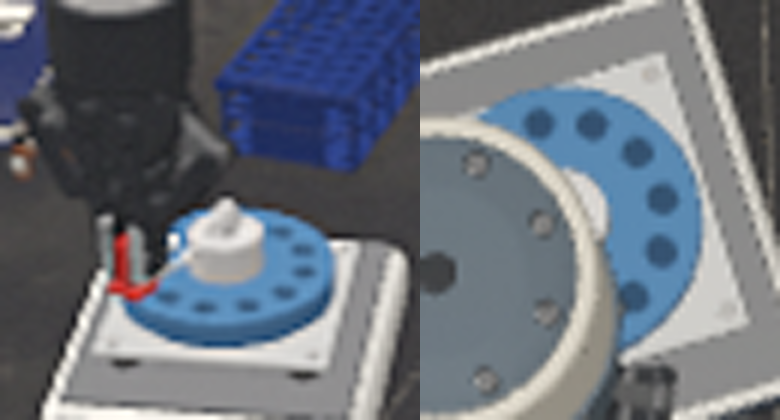

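Request:
move_arm(plan="0 -1 8 0 1;0 -1 17 0 1;0 -1 17 0 1;0 -1 17 0 1;0.5 -1 17 0 1;1 -1 17 0 1;1 -1 17 0 1")

```text
time_s: 14.55
tool_pos: [0.4959, 0.0442, 0.1338]
tcp_rot: [2.861, 1.571, 2.714]
ft_force: [0.2, -0.3, -0.7]
width: 0.0108
```

Request:
move_arm(plan="0.5 0 0 0 1;1 0 0 0 1;1 0 0 0 1;1 0 0 0 1")

```text
time_s: 15.05
tool_pos: [0.496, 0.0442, 0.1328]
tcp_rot: [-3.032, 1.571, 3.104]
ft_force: [-0.2, -1.1, -0.6]
width: 0.0109
```

Request:
move_arm(plan="0.5 0 0 0 1;1 0 0 0 1;1 0 0 0 1;1 0 0 0 1")

```text
time_s: 15.55
tool_pos: [0.496, 0.0442, 0.1318]
tcp_rot: [-0.86, 1.571, -1.007]
ft_force: [-0.0, 0.7, -0.8]
width: 0.0106
```

Request:
move_arm(plan="0.5 0 0 0 1;0.5 0 0 0 1;0.5 0 0 0 1;0.5 0 0 0 1")

```text
time_s: 16.05
tool_pos: [0.496, 0.0442, 0.1313]
tcp_rot: [-2.9, 1.571, -3.047]
ft_force: [0.8, -0.4, 0.2]
width: 0.0109
```

Request:
move_arm(plan="0.5 0 0 0 1;0.5 0 0 0 1;0.5 0 0 0 1;0.5 0 0 0 1")

```text
time_s: 16.55
tool_pos: [0.496, 0.0442, 0.1308]
tcp_rot: [-2.672, 1.571, -2.819]
ft_force: [1.0, 0.2, -0.2]
width: 0.0106
```

Request:
move_arm(plan="-0.2 0 3 0 1;-0.2 0 6 0 1;-0.2 0 9 0 1;-0.2 0 12 0 1;-0.2 0 15 0 1;-0.2 0 18 0 1;-0.2 0 18 0 1;-0.2 0 18 0 1", grip_force=80)

```text
time_s: 17.55
tool_pos: [0.5137, 0.0414, 0.1309]
tcp_rot: [-2.6, 1.571, -2.747]
ft_force: [0.2, -0.6, 0.1]
width: 0.0104
```

Request:
move_arm(plan="0 0 2 0 1;0 0 4 0 1;0 0 6 0 1;0 0 6 0 1")

```text
time_s: 18.05
tool_pos: [0.5196, 0.0406, 0.1308]
tcp_rot: [-2.863, 1.57, -3.01]
ft_force: [-1.9, -1.2, -0.5]
width: 0.0106
```

Request:
move_arm(plan="0 0 1.5 0 1;0 0 3 0 1;0 0 4.5 0 1;0 0 6 0 1;0 0 6 0 1")

```text
time_s: 18.68
tool_pos: [0.5253, 0.0397, 0.1308]
tcp_rot: [-2.895, 1.57, -3.042]
ft_force: [-5.4, -0.0, 0.2]
width: 0.0107
```

Request:
move_arm(plan="0 0 1 0 1;0 0 2 0 1;0 0 3 0 1;0 0 3 0 1")

```text
time_s: 19.18
tool_pos: [0.528, 0.0392, 0.1309]
tcp_rot: [-2.898, 1.569, -3.045]
ft_force: [-6.7, 0.9, 1.9]
width: 0.0101
```

Request:
move_arm(plan="0 0 1 0 1;0 0 2 0 1;0 0 2 0 1")

```text
time_s: 19.55
tool_pos: [0.5297, 0.0389, 0.1309]
tcp_rot: [-2.906, 1.569, -3.054]
ft_force: [-6.8, 0.2, 2.8]
width: 0.0101
```

Request:
move_arm(plan="0 0 1 0 1;0 0 2 0 1;0 0 2 0 1")

```text
time_s: 19.92
tool_pos: [0.533, 0.0387, 0.1311]
tcp_rot: [0.136, 1.57, -0.011]
ft_force: [0.5, -0.5, -0.3]
width: 0.01
```

Request:
move_arm(plan="0 0 0 0 1;0 0 0 0 1;0 0 0 0 1")

```text
time_s: 20.3
tool_pos: [0.5328, 0.0387, 0.1311]
tcp_rot: [0.14, 1.57, -0.007]
ft_force: [-3.5, -0.5, 0.9]
width: 0.0107
```

Request:
move_arm(plan="0 0 1 0 1;0 0 2 0 1;0 0 3 0 1;0 0 3 0 1;0 0 3 0 1")

```text
time_s: 20.92
tool_pos: [0.5355, 0.0383, 0.1309]
tcp_rot: [-3.002, 1.571, 3.134]
ft_force: [-3.7, 0.9, 1.2]
width: 0.0103
```

Request:
move_arm(plan="0 0 1 0 1;0 0 2 0 1;0 0 3 0 1;0 0 4 0 1;0 0 4 0 1;0 0 4 0 1")

```text
time_s: 21.68
tool_pos: [0.5388, 0.0377, 0.1308]
tcp_rot: [-2.939, 1.569, -3.086]
ft_force: [-5.9, -0.1, 2.0]
width: 0.0101
```

Run:
```python
from h import *
s=vision.snapshot("scene");S=bot.read_state();print(S["tool_pos"],S["ft_force"],S["wrist_torque"],S["time_s"])
cv2.imwrite("pics/scene8.png",s);cv2.imwrite("pics/c10.png",crop(s,265,170,70,60,8))
```

```text
[0.53884833 0.03765489 0.13077313] [-6.7464149   0.41277032  1.87353789] [0.06220504 2.33158259 0.0217801 ] 21.725
```

View pics/c10.png

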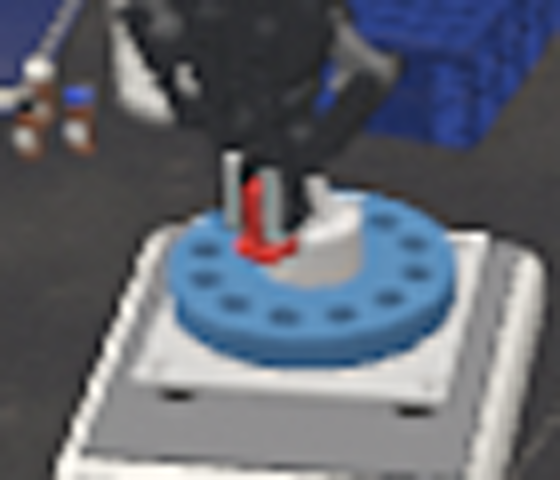

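Request:
move_arm(plan="0 0 -2 0 1;0 0 -4 0 1;0 0 -6 0 1;0 0 -7 0 1;0 0 -7 0 1;0 0 -7 0 1;0 0 -7 0 1")

```text
time_s: 22.6
tool_pos: [0.5327, 0.0388, 0.1309]
tcp_rot: [-3.138, 1.571, 2.998]
ft_force: [-2.2, -0.9, -1.4]
width: 0.0105
```

Request:
move_arm(plan="0 0 -2 0 1;0 0 -2 0 1;0 0 -2 0 1;0 0 -2 0 0.8;0 0 -2 0 0.6;0 0 -2 0 0.5;0 0 -2 0 0.5;0 0 -2 0 0.5")

```text
time_s: 23.6
tool_pos: [0.5307, 0.0391, 0.131]
tcp_rot: [0.407, 1.571, 0.26]
ft_force: [-0.8, 0.2, -0.4]
width: 0.0423
```

Request:
move_arm(plan="-15 0 0 0 0.5;-40 0 0 0 0.5;-80 0 0 0 0.5;-120 0 -40 0 0.5;-120 0 -90 0 0.5;-120 0 -140 0 0.5;-120 0 -140 0 0.5;-120 0 -140 0 0.5;-120 0 -140 0 0.5")

```text
time_s: 24.72
tool_pos: [0.3929, 0.0596, 0.2512]
tcp_rot: [-0.625, 1.571, -0.773]
ft_force: [0.7, 0.6, -0.6]
width: 0.0426
```

Run:
```python
from h import *
s=vision.snapshot("scene");t=vision.snapshot("top");S=bot.read_state();print(S["tool_pos"],S["ft_force"],S["time_s"])
cv2.imwrite("pics/c11.png",np.hstack([crop(s,265,170,70,70,5),crop(t,270,180,80,70,5)]));cv2.imwrite("pics/top9.png",t);cv2.imwrite("pics/scene9.png",s)
print(cv2.fitEllipse(cv2.convexHull(blob(s,(95,100,50),(112,255,255),(270,180,70,60)))))
```

```text
[0.39275198 0.05949933 0.2507874 ] [ 0.00260388 -0.35451883 -0.16844999] 24.825
((302.4504699707031, 205.53343200683594), (23.544443130493164, 36.18916320800781), 87.06521606445312)
```

View pics/c11.png

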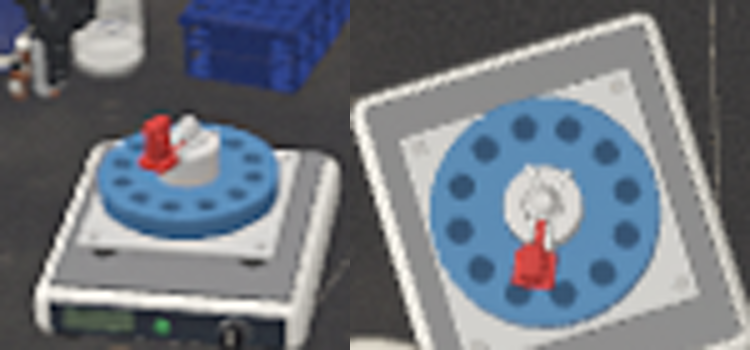

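Run:
```python
from h import *
t=cv2.imread("pics/top9.png");s=cv2.imread("pics/scene9.png")
c=t[205:245,295:325].astype(int);m=(c[...,2]-c[...,:2].max(2))>40
for r in range(16,38): print(205+r,"".join("#" if v else "." for v in m[r]))
g=t[205:228,300:320].min(2);print(g)
ax=np.array([.5613,.0354]);d=np.array([.989,-.147])
for k in (17,6,0,-7,-23,-34,-45): print(k,proj("top",[*(ax+d*k/1e3),.108]))
print("tip",proj("top",[*ax,.1215]),"finTop",proj("top",[*(ax-d*.034),.138]))
# bystanders unchanged?
a=cv2.imread("pics/top0.png").astype(int)
for n,(x,y,w,h) in dict(tape=(360,130,42,40),beaker=(192,160,24,26),marker=(436,246,36,44)).items(): print(n,np.abs(a[y:y+h,x:x+w]-t[y:y+h,x:x+w]).mean())
```

```text
221 ..............................
222 ..............................
223 ..............................
224 ............##................
225 ............##................
226 ............##................
227 ............##................
228 ...........###................
229 .........#####................
230 ........########..............
231 ........########..............
232 ........########..............
233 ........########..............
234 ........########..............
235 ........########..............
236 .......#########..............
237 ..........######..............
238 ..............................
239 ..............................
240 ..............................
241 ..............................
242 ..............................
[[ 93  91  68  54  54  54  55  73  92  91  91  59  54  54  53  55  76  92
   92  92]
 [ 92  92  74  54  53  53  55  79  92  92  92  58  54  55  54  56  82  92
   92  92]
 [ 92  92  85  61  56  56  64  89  92  92  92  77  57  54  56  64  89  92
   92  92]
 [ 92  93  93  87  78  80  87  92  93  92  92  93  85  73  73  88  92  93
 
[... 1301 characters left out ...]
3 211 202 222 110  74 140 194 212 213 213 209 154  99  92
   92  93]
 [ 93  93 212 213 213 208 200  75  80 188 189 212 213 211 177 135  92  92
   92  93]
 [ 93  93 121 208 214 214 185 104  80 190 185 214 211 191 137 113  92  93
   93  93]
 [ 93  93  83 125 197 215 174  74  86 222 176 209 172 141 110  92  94  93
   94  94]]
17 [[309.08726496 213.94361529]]
6 [[308.54804061 218.05340114]]
0 [[308.25334489 220.30007939]]
-7 [[307.90902915 222.92559121]]
-23 [[307.12002039 228.94423865]]
-34 [[306.57599744 233.0959094 ]]
-45 [[306.03072087 237.25862846]]
tip [[307.96950307 219.53151914]] finTop [[305.89421338 231.6610999 ]]
tape 3.3452380952380953
beaker 3.644230769230769
marker 2.92739898989899
```

```bash
python3 -c "
from rig import ticket
print(ticket.close_job())"
```

```text
the job is handed in; nothing more can be done
None
```

The shaker is set up and the job handed in at about 25 s. The holder is seated over the stud, and the clip is snapped into the groove on top of the hub.

- **Holder:** I set it down until the weight came off the wrist (from −3.8 N to −0.5 N), then let go. The later pictures show it level and centred on the pad.
- **Clip:** I pushed it in small steps. The force rose to about 7 N and dropped at the snap. I then pressed on to about 6.5 N to seat it, which moved the carriage about 8 mm, well short of its 20 mm stops. I eased off to under 1 N before opening the jaws.
- **Last checks:** In the top view, the mouth, nose and grip all lie within about 1 px (roughly 2–3 mm) of where they should be fully home. The carriage is back at centre and the arm is clear of everything.
- **Weaker checks:**
  - **Camera offset:** The two cameras disagreed by about 1 px (3–5 mm) sideways in places, so I relied on touch and force for the final fit.
  - **Hub contact:** I felt no clear contact while lowering the clip onto the hub, so its height there comes from the measured grip height.
  - **Bystanders:** The tape roll, beaker and marker were checked only by a rough picture difference, which was small. The arm never went near the tape or beaker, and it touched nothing near the marker.

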